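Refit a mixer's fader cassette under its trim panel

TASK

Put the mixer back together: lower the white fader cassette into the open bay, blue-striped end away from the robot, until it is fully home, then lay the grey trim panel flat over it so that the faders come up through its window and the meters are at the far end. Lock the panel by turning the red thumb catch until it points straight across the panel's near edge. Do not drop or force the parts, and leave the other things on the bench alone.

Things in the scene. Friction and masses are not known exactly. Their poses are not given: they have to be found in the camera images.
- console: Black mixer, fixed, 290 (x) x 300 (y) x 70 mm high. Origin: centre of its underside; +x away from the robot at yaw 0. Knobs up to 14 mm high on its top beside the bay (|y| over 78 mm). Open bay x, y within 100, 65 mm, with an aluminium ledge at z = 62 mm (a shelf at z = 66 beyond x = +55).
- cassette_seat (a point): On the mixer, where the cassette's origin lies when fully home: console frame (-15.5, 0, 34) mm, axes as the console's. It is the middle of the well in the ledge, 117 (x) x 61 (y) mm, floor at console z = 30 mm; the cassette hangs by its flange on the ledge.
- panel_seat (a point): On the mixer, where the panel's origin lies when the panel lies flat over the cassette's flange: console frame (0, 0, 66) mm, axes as the console's. The panel is then flush with the mixer's top face, 5 mm clear of the bay's sides.
- catch (a joint): Turn of the red thumb catch, rad. Near 0 its steel tongue lies along the mixer's near edge, pointing +y (left seen from the robot), clear of the bay. Grows clockwise seen from above up to a stop at 1.5, where the tongue points +x over the panel's near edge. Stays where left (friction 0.04 N m).
- catch_grip (a point): Top centre of the catch's red wing, on the upright turning axis: console frame (-114, 0, 100) mm. Its y axis turns with wing and tongue. Wing 40 mm long, 10 mm thick (grip across this), 24 mm high, console z 75.5 to 100. Steel tongue under it 12 mm wide, z 72.5 to 75.5, reaching 36 mm from the axis.
- cassette: Fader cassette, loose, about 0.32 kg, upright. Origin: centre of its underside; x along its length. Green body 112 (x) x 56 (y) mm, z 0 to 28, foot 3 mm smaller all round; steel flange 132 x 72, z 28 to 32; white deck 104 x 48, z 32 to 45 (grip across the 48), top step 100 x 44 to z 48; fader knobs (3 black, 1 red) to z 57, within 21 mm of the centre line.
- blue_strip (a point): Blue strip across the deck's top at the cassette's far end, cassette frame (43, 0, 48) mm: this end goes away from the robot, towards the console's +x.
- panel: Grey trim panel, loose, about 0.24 kg, flat: plate 190 (x) x 120 (y) x 4 mm, origin centre of its underside. Window 109 x 53 mm centred at x = -15.5 (2.5 mm clear of the deck all round). Black meter housing with two yellow meters at its +x end: 36 (x) x 58 (y) mm, centred at x = 68, z 4 to 34; grip across its 58 mm. In place its x is the console's x.
- headphones: Bystander: black headphones, about 185 x 150 x 78 mm.
- multimeter: Bystander: yellow multimeter, 175 x 85 x 45 mm.
- wire_spool: Bystander: blue spool, 72 mm across, 52 mm high.
- screwdriver: Bystander: red screwdriver, 190 mm long, lying on the right.
- pliers: Bystander: blue-handled pliers, 155 mm long.
- parts_bin: Bystander: red open bin, 140 x 100 x 55 mm.
- cleaner_bottle: Bystander: bottle, 56 mm across, 130 mm high.
Not all that is in view belongs to the job. Leave any orange look-alike of the panel alone.

How it is judged (in metres and radians):
On the way, in this order (a step that is already met when the one before it is completed fails the run):
1. the cassette is fully home in the bay and let go (horizontal distance between cassette and cassette_seat below 0.005 m and z of cassette in the frame of console between 0.031 and 0.0365 m and angle between cassette's own z axis and vertical below 0.04 rad and x of blue_strip in the frame of console above 0 m and contact force between the fingers and cassette below 0.2 N), for 0.2 s.
2. the panel lies flat over the cassette and is let go (horizontal distance between cassette and cassette_seat below 0.005 m and z of cassette in the frame of console between 0.031 and 0.0365 m and angle between cassette's own z axis and vertical below 0.04 rad and x of blue_strip in the frame of console above 0 m and horizontal distance between panel and panel_seat below 0.0075 m and z of panel in the frame of console between 0.0635 and 0.0685 m and angle between panel's own z axis and vertical below 0.03 rad and angle between the x axis of panel and the x axis of console, either way round below 0.1 rad and contact force between the fingers and panel below 0.2 N), for 0.2 s.
3. the catch is turned across the panel's near edge (horizontal distance between panel and panel_seat below 0.0075 m and z of panel in the frame of console between 0.0635 and 0.0685 m and angle between panel's own z axis and vertical below 0.03 rad and angle between the x axis of panel and the x axis of console, either way round below 0.1 rad and value of joint catch above 1.25 rad), for 0.2 s.
At the end, for the whole second after the job is handed in: The cassette is home (within 5 mm of its seat sideways, 2.5 mm in height, blue strip at the far end), the panel lies flat over it (within 7.5 mm sideways, 2.5 mm in height, 0.03 rad tilt, 0.1 rad yaw), the catch is turned to at least 1.25 rad, and both parts are at rest (all of step 3 and horizontal distance between cassette and cassette_seat below 0.005 m and z of cassette in the frame of console between 0.031 and 0.0365 m and angle between cassette's own z axis and vertical below 0.04 rad and x of blue_strip in the frame of console above 0 m and linear speed of each of panel, cassette below 0.02 m/s); the robot touches nothing.
It fails at once if a bystander is disturbed (moved more than 30 mm) (distance of any of headphones, multimeter, wire_spool, screwdriver, pliers, parts_bin, cleaner_bottle from where it was at the start of the episode above 0.03 m).
It fails at once if a part is let fall (faster than 0.45 m/s, a drop of about 10 mm, with the fingers off it) ((linear speed of cassette above 0.45 m/s and contact force between the fingers and cassette below 0.1 N) or (linear speed of panel above 0.45 m/s and contact force between the fingers and panel below 0.1 N)).
It fails at once if a part is forced (over 60 N between the parts or on the mixer) (contact force between any of cassette, panel and console above 60 N or contact force between panel and cassette above 60 N).
It also fails if it takes over 72 s, if anything falls off the work surface, if the arm or the gripper's body presses on something with over 40 N, if the wrist force passes 120 N, or if a joint passes its speed limit or range.

ROBOT

A 6-joint arm with a two-finger parallel gripper is mounted at the origin on the work surface. World frame = base frame: x ahead of the robot, y to its left, z up, the work surface at z = 0. Lengths are in m, angles in degrees, forces in N, time in s.
With the tool pointing down it reaches from about 0.325 to 0.85 m from the base axis. Payload 15.5 kg.
Tool frame: the origin (TCP) lies midway between the tips of the shut fingers; the grasp point (between the pads) lies 19 mm behind it; z points along the fingers, y is the line along which they close (so a half turn about z gives the same grasp; the last joint's range is limited). The gripper opens to 91 mm and grips with 3 to 60 N. Pads are 32 mm wide; open, the fingers measure 118 mm over their backs; the gripper's body (76 mm by 178 mm) begins 60 mm behind the grasp point.
Start: joints at [-74.169, 28.281, 77.091, -0, 74.628, -5.472], TCP at [0.227, -0.582, 0.182] pointing down, gripper open.
Joint ranges: [-166.48, 166.48], [-47.26, 123.95], [12.59, 153.08], [-70.14, 250.14], [6.76, 159.57], [-176.63, 176.63]. Speed limits (degrees/s): [108.29, 108.29, 147.25, 172.46, 172.46, 172.46].

INTERFACE

Orientations are given as a 3x3 rotation matrix whose columns are the frame's x, y, z axes.
In Python, from bench import ctrl gives the robot as it stands. The module is installed in compiled form; this text tells all that it offers. Calls block until the motion is done:
- ctrl.goto(position, orientation): joint-space move of the TCP to a pose.
- ctrl.move_l(position, vel=0.15, ori=None, contact_N=None): straight line of the TCP; ori=None keeps the orientation; vel is the mean speed in m/s. With contact_N (N) it stops when the force on the tool has changed by that much, and returns True; else False.
- ctrl.movej(angles): joint-space move.
- ctrl.command_gripper(opening): opening from 0.0 (shut) to 1.0 (fully open); the grip force is fixed at half the most; returns when the fingers have stopped.
- ctrl.sleep(seconds).
- ctrl.ik(position, orientation): joint angles nearest the present ones, or None.
- ctrl.read_camera(name): name is "side" or "top"; returns the picture (400x640x3 uint8, blue, green, red); there is no depth.
- ctrl.camera_params(name): a dict with "fx", "fy", "cx", "cy" (pixels), "D" ([k1, k2, p1, p2, k3] as OpenCV has them; the pictures are not rectified), "pose" (4x4, takes a point from camera to world coordinates). Camera axes: x right, y up, looking along -z (the intrinsics and any distortion apply to the point x, -y, -z); pixel columns grow to the right and rows downward; lengths in m; the calibration is good to about 2 mm. A picture is of the moment at which its call begins. camera_params takes no time and is no camera call.
A pose or a line that the arm cannot do raises ctrl.MotionError and nothing moves.
- ctrl.sign_off(): hands the job in; it is judged then, once.
Readings, each from a call of its own:
- ctrl.current_t(): time.
- ctrl.current_q(): joint angles.
- ctrl.current_dq(): joint speeds.
- ctrl.current_effort(): joint torques, N m.
- ctrl.current_tool_pos(): TCP position.
- ctrl.current_eef_rot(): TCP orientation.
- ctrl.current_contact_force(): force on the tool from outside, world axes, zero at the start.
- ctrl.current_wrist_torque(): the same for the moment, N m.
- ctrl.current_grip_width(): opening from 0.0 (shut) to 1.0 (fully open).
- ctrl.current_grasp_force(): force on a finger pad.
Only numpy, scipy, OpenCV 4.12 (cv2) and the standard library are available. Lean on these libraries where they do the work, as an engineer would, in place of code of your own. Each camera call takes 0.05 s, during which the arm holds its last target. There are 200 camera calls.

## Working session

There is one attempt and no reset: what is moved stays moved. The work goes in short steps, each a Python script; the robot and the scene stay as the last script left them, time stands still between calls to the robot, and variables do not carry over. Pictures are saved under pics/ and viewed, at most 10 in all, crops included, and the job is handed in when it is done.

```bash
mkdir -p pics; python3 - <<'E'
from bench import ctrl
import cv2
for n in("side","top"):
    cv2.imwrite(f"pics/{n}0.png",ctrl.read_camera(n)); p=ctrl.camera_params(n); print(n,p)
print(ctrl.current_t(),ctrl.current_eef_rot())
E
```

```text
side {'fx': 427.2618257515636, 'fy': 427.2618257515636, 'cx': 321.8683671284868, 'cy': 202.8813025241752, 'D': array([0.03214958, 0.        , 0.        , 0.        , 0.        ]), 'pose': array([[ 0.99859191,  0.02595848, -0.04626402,  0.41009694],
       [-0.05236763,  0.6216959 , -0.78150614, -1.37002685],
       [ 0.00847544,  0.78282844,  0.62217988,  1.15993661],
       [ 0.        ,  0.        ,  0.        ,  1.        ]])}
top {'fx': 405.4628888120688, 'fy': 405.4628888120688, 'cx': 329.2180097324905, 'cy': 201.54426257649664, 'D': array([-0.05010093,  0.        ,  0.        ,  0.        ,  0.        ]), 'pose': array([[ 1.02556037e-03,  9.98703991e-01, -5.08850273e-02,
         3.83159815e-01],
       [-9.99988446e-01,  1.26319905e-03,  4.63816996e-03,
        -4.10322781e-02],
       [ 4.69643677e-03,  5.08796826e-02,  9.98693748e-01,
         1.59661764e+00],
       [ 0.00000000e+00,  0.00000000e+00,  0.00000000e+00,
         1.00000000e+00]])}
0.1 [[ 9.31678791e-01  3.63282998e-01 -3.05441809e-04]
 [ 3.63283107e-01 -9.31678136e-01  1.11136850e-03]
 [ 1.19167827e-04 -1.14640031e-03 -9.99999336e-01]]
```

View pics/side0.png

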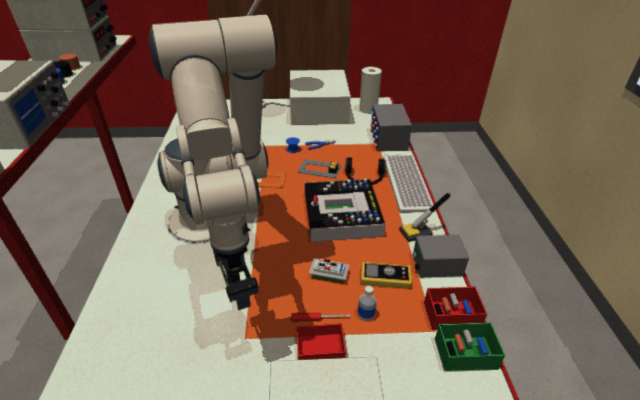

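View pics/top0.png

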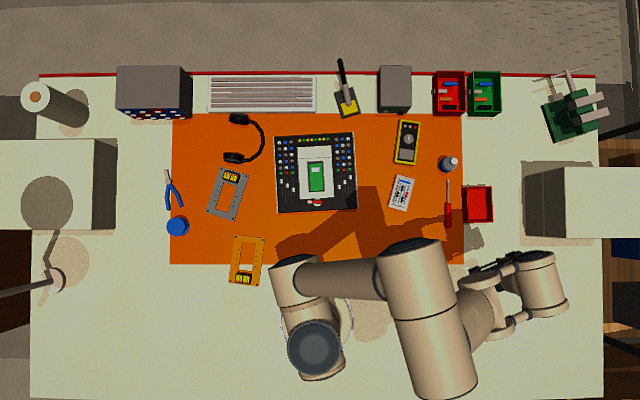

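Candidates: cassette, the white unit at top (402,192) / side (329,270); panel, the grey frame at top (228,193) / side (320,168), with an orange look-alike at top (246,260) / side (270,180). Console at top (315,172). I'll check these choices in enlarged crops.

```bash
python3 - <<'E'
import cv2,numpy as np
t=cv2.imread("pics/top0.png");s=cv2.imread("pics/side0.png")
R=lambda im,x,y,w,h,k:cv2.resize(im[y:y+h,x:x+w],None,fx=k,fy=k,interpolation=cv2.INTER_CUBIC)
# top: console 270..360,125..220 ; panel 200..255,160..225; cassette 382..422,170..215
a=R(t,270,128,90,88,5)      # 450x440
b=R(t,203,163,48,60,7)  # 336x420
W=np.zeros((600,800,3),np.uint8)
W[:440,:450]=a; W[:420,455:791]=b
cv2.imwrite("pics/m1.png",W[:440])
W=np.zeros((600,800,3),np.uint8)
a=R(t,384,170,36,44,7);W[:308,:252]=a
b=R(s,305,255,48,32,7);W[:224,260:596]=b
c=R(s,296,155,48,28,7);W[320:516,:336]=c
d=R(s,300,172,90,72,5);W[240:600,345:795]=d
cv2.imwrite("pics/m2.png",W)
E
```

```text
(no output)
```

View pics/m1.png

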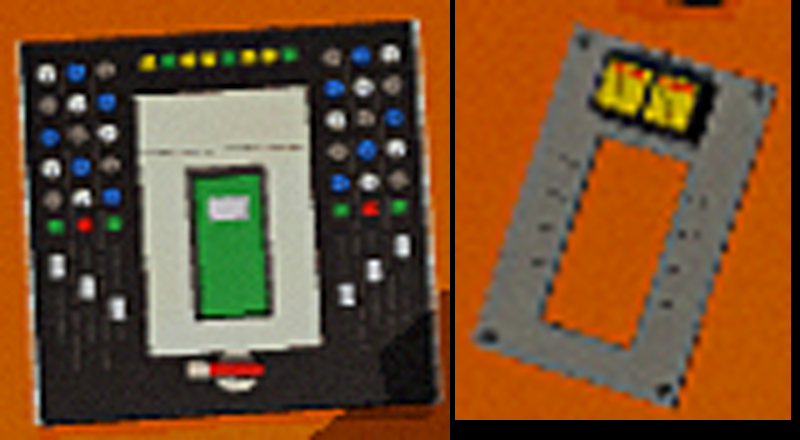

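View pics/m2.png

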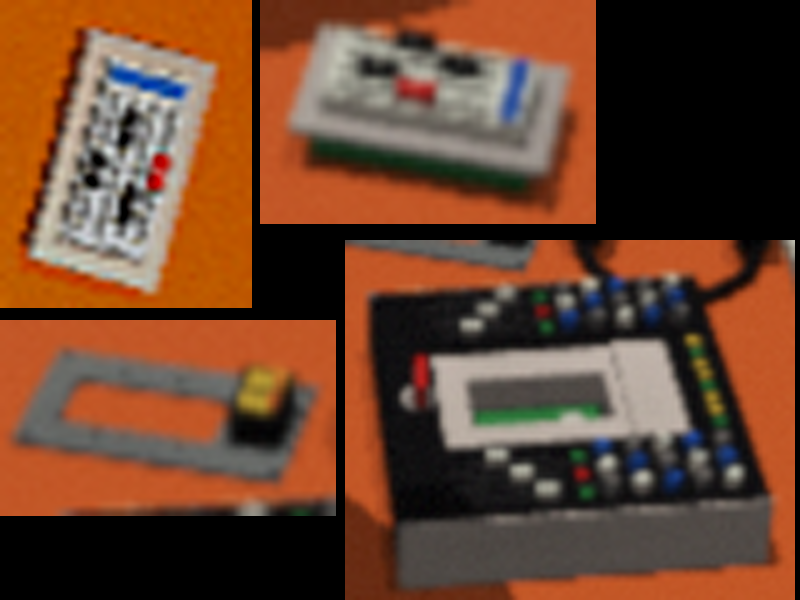

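The crops confirm the choices. The cassette has a white deck with its blue strip at the far end. The grey panel has yellow meters at its far end, and the orange look-alike is excluded. The console bay is open and the catch wing points +y. Next I fit the poses from the corner pixels in both views.

```bash
cat > h.py <<'E'
import numpy as np, cv2
from scipy.optimize import least_squares
from bench import ctrl
P={n:ctrl.camera_params(n) for n in("side","top")}
def proj(n,X):
    p=P[n];T=np.linalg.inv(p["pose"]);X=np.asarray(X,float)@T[:3,:3].T+T[:3,3]
    X=X*[1,-1,-1]; K=np.array([[p["fx"],0,p["cx"]],[0,p["fy"],p["cy"]],[0,0,1]])
    return cv2.projectPoints(X.reshape(-1,1,3),np.zeros(3),np.zeros(3),K,p["D"])[0][:,0]
def place(q,L):
    c,s=np.cos(q[3]),np.sin(q[3]);return np.asarray(L)@np.array([[c,s,0],[-s,c,0],[0,0,1]])+q[:3]
def fit(obs,q0,z=None):
    """obs: {cam:[(local mm xyz,(u,v))..]}; q=x,y,z,yaw"""
    def f(q):
        q=q if z is None else np.array([q[0],q[1],z,q[2]])
        return np.concatenate([(proj(n,place(q,np.array([a for a,_ in o])/1000))-np.array([b for _,b in o])).ravel() for n,o in obs.items() if o])
    q0=np.array(q0,float)
    r=least_squares(f,q0 if z is None else q0[[0,1,3]],loss="soft_l1",f_scale=.5)
    return r.x,r.fun
def tool(yaw):  # tool down, tool y axis at angle yaw in world xy
    c,s=np.cos(yaw),np.sin(yaw);y=np.array([c,s,0]);z=np.array([0,0,-1.]);return np.stack([np.cross(y,z),y,z],1)
E
cat > fit0.py <<'E'
from h import *
C=lambda pts,k,ox,oy,px=0,py=0:[(ox+(u-px+.5)/k-.5,oy+(v-py+.5)/k-.5) for u,v in pts]
def rect(x0,x1,y,z):return [(x1,y,z),(x1,-y,z),(x0,-y,z),(x0,y,z)]
O={}
O["console"]={"top":list(zip(rect(-145,145,150,70)+rect(-74,43,30.5,62),C([(20,42),(415,22),(438,402),(42,424),(186,170),(263,165),(273,312),(196,318)],5,270,128))),
"side":list(zip(rect(-145,145,150,70)+rect(-74,43,30.5,62),C([(695,277),(770,497),(397,521),(371,297),(605,373),(609,420),(472,427),(467,379)],5,300,172,345,240)))}
w=rect(-70,39,26.5,4)
O["panel"]={"top":list(zip(rect(-95,95,60,4)+w,C([(575,25),(776,88),(677,405),(473,338),(604,137),(692,162),(632,347),(543,320)],7,203,163,455))),
"side":list(zip(rect(-95,95,60,4)+[w[3],w[2]],C([(318,385),(285,480),(18,440),(65,350),(80,381),(62,419)],7,296,155,0,320)))}
fl=rect(-66,66,36,32)+[(43,0,48)]
O["cassette"]={"top":list(zip(fl,C([(88,30),(214,68),(155,292),(30,255),(148,83)],7,384,170))),
"side":list(zip(fl,C([(570,68),(552,175),(291,132),(322,25),(516,92)],7,305,255,260)))}
if __name__=="__main__":
  np.set_printoptions(precision=4,suppress=True)
  for n,q0 in dict(console=[.5,0,0,0],panel=[.4,.35,0,-.3],cassette=[.4,-.3,0,-.3]).items():
    q,_=fit(O[n],q0);print(n,"free z",q)
    q,r=fit(O[n],q0,0.);print("  z=0",q);print(r.reshape(-1,2).round(1).tolist())
    for c in O[n]:print("  ",c,fit({c:O[n][c]},q0,0.)[0])
E
python3 fit0.py
```

```text
console free z [ 0.5745  0.0048 -0.0014  0.056 ]
  z=0 [0.5743 0.0044 0.056 ]
[[0.4, -0.0], [0.1, -0.3], [-0.0, -0.3], [-0.4, -0.4], [0.0, -0.5], [0.6, -0.4], [0.3, 0.8], [-0.4, 0.5], [-0.1, -0.4], [0.0, 0.2], [0.0, 0.3], [-0.7, -0.7], [-0.6, -0.3], [1.0, -0.5], [-0.1, -0.2], [-0.7, 0.2]]
   top [0.5737 0.0047 0.0587]
   side [0.5751 0.0035 0.0495]
panel free z [ 0.4978  0.3554 -0.0006 -0.296 ]
  z=0 [ 0.4978  0.3551 -0.2958]
[[0.2, -0.5], [0.2, -0.7], [-0.2, 0.0], [0.1, 0.6], [-0.3, -0.6], [-0.1, -0.2], [0.1, -0.3], [0.1, -0.4], [0.0, 0.1], [-0.5, 0.2], [-1.2, 0.1], [-1.1, -0.2], [-0.2, -0.4], [-0.5, 0.0]]
   top [ 0.4966  0.3551 -0.2972]
   side [ 0.5005  0.3551 -0.2884]
cassette free z [ 0.4997 -0.3273 -0.003  -0.2633]
  z=0 [ 0.4995 -0.3278 -0.2666]
[[0.5, -0.4], [0.4, -1.0], [0.2, -0.2], [0.1, 0.1], [0.2, -0.3], [0.1, -0.2], [-0.7, -0.6], [-0.5, -0.8], [-0.2, 0.1], [-0.1, -0.5]]
   top [ 0.4982 -0.3267 -0.2671]
   side [ 0.5005 -0.33   -0.2573]
```

```bash
cat >> h.py <<'E'
from scipy.ndimage import map_coordinates
def edgefit(im,segs,q0,z,half=2.5,it=6,ch=(0,1,2)):
    """im {cam:img}; segs {cam:[(a,b) local mm]}; refine x,y,yaw on gradient peaks along normals"""
    q=np.array([q0[0],q0[1],q0[2]],float);full=lambda v:np.array([v[0],v[1],z,v[2]])
    for _ in range(it):
        data=[]
        for n,S in segs.items():
            for a,b in S:
                t=np.linspace(.1,.9,25)[:,None];L=(np.array(a)*(1-t)+np.array(b)*t)/1000
                p=proj(n,place(full(q),L));d=p[-1]-p[0];nn=np.array([-d[1],d[0]])/np.linalg.norm(d)
                s=np.arange(-half-.5,half+.51,.25)
                pts=p[:,None]+s[None,:,None]*nn
                v=np.stack([map_coordinates(im[n][:,:,c].astype(float),[pts[...,1],pts[...,0]],order=1) for c in ch],-1)
                g=np.abs(v[:,4:]-v[:,:-4]).sum(-1).mean(0);sm=s[2:-2]
                k=np.argmax(g);w=np.where(np.abs(sm-sm[k])<1.1,g-g.min(),0);off=(w*sm).sum()/w.sum()
                data.append((n,L[[0,12,24]],nn,(p[[0,12,24]]+off*nn)@nn,off))
        f=lambda v:np.concatenate([proj(n,place(full(v),L))@nn-c for n,L,nn,c,_ in data])
        q=least_squares(f,q,loss="soft_l1",f_scale=.3).x
    return q,f(q).reshape(-1,3)[:,1]
E
cat > fit1.py <<'E'
from h import *
np.set_printoptions(precision=4,suppress=True)
im={n:cv2.imread(f"pics/{n}0.png") for n in("top","side")}
def loop(x0,x1,y,z):
    r=[(x1,y,z),(x1,-y,z),(x0,-y,z),(x0,y,z)];return list(zip(r,r[1:]+r[:1]))
def run(nm,segs,q0):
    for c in (["top"],["side"],["top","side"]):
        q,r=edgefit(im,{k:segs[k] for k in c},q0,0.);print(nm,c,q,r.round(2))
W=loop(-74,43,30.5,62)
run("well",{"top":W,"side":W},[.5743,.0044,.056])
B=loop(-145,145,150,70);run("box",{"top":B,"side":B},[.5743,.0044,.056])
A=loop(-95,95,60,4);run("panel",{"top":A+loop(-70,39,26.5,4),"side":A},[.4978,.3551,-.2958])
F=loop(-66,66,36,32);run("cass",{"top":F,"side":F},[.4995,-.3278,-.2666])
E
python3 fit1.py
```

```text
well ['top'] [0.574  0.0049 0.056 ] [0.01 0.02 0.01 0.02]
well ['side'] [0.5747 0.0057 0.0559] [-0.14 -0.23 -0.14 -0.26]
well ['top', 'side'] [0.5743 0.0049 0.0562] [-0.06  0.08  0.14  0.04  0.   -0.29 -0.28 -0.2 ]
box ['top'] [0.573  0.0057 0.056 ] [ 0.31 -0.19  0.3  -0.19]
box ['side'] [0.5723 0.0049 0.0563] [ 0.45 -0.15  0.38 -0.21]
box ['top', 'side'] [0.5727 0.0054 0.0559] [ 0.44 -0.23  0.24 -0.15  0.31 -0.08  0.53 -0.25]
panel ['top'] [ 0.4967  0.3563 -0.2933] [-0.1   0.1   0.14  0.18  2.12  0.05  0.08 -0.01]
panel ['side'] [ 0.4975  0.355  -0.2957] [-0.01  0.15 -0.01  0.16]
panel ['top', 'side'] [ 0.497   0.3562 -0.2942] [-0.15  0.08  0.23  0.19  2.03  0.03  0.22  0.    0.22  0.31 -0.08  0.15]
cass ['top'] [ 0.4984 -0.3275 -0.2666] [0.01 0.08 0.01 0.08]
cass ['side'] [ 0.4984 -0.3308 -0.2663] [ 0.04 -0.24  0.04 -0.28]
cass ['top', 'side'] [ 0.4986 -0.3284 -0.2667] [-0.14 -0.22  0.1   0.28  0.22  0.26 -0.02 -0.69]
```

Heights check out: the free-z fits come within 3 mm of the bench, and both views agree to about 2 mm. Now I grasp the cassette.

```bash
cat >> h.py <<'E'
CON=np.array([.5741,.0050,0,.056]);CAS=np.array([.4985,-.3284,0,-.2666]);PAN=np.array([.4969,.3560,0,-.2940])
def st(m=""):print(m,"t",round(ctrl.current_t(),2),"p",np.round(ctrl.current_tool_pos(),4),"F",np.round(ctrl.current_contact_force(),1),"w",round(ctrl.current_grip_width()*91,1),"g",round(ctrl.current_grasp_force(),1))
def pic(tag):
    im={n:ctrl.read_camera(n) for n in("top","side")}
    for n in im:cv2.imwrite(f"pics/{n}{tag}.png",im[n])
    return im
E
python3 - <<'E'
from h import *
y=CAS[3]+np.pi/2
for s in(0,-np.pi):
    for nm,p,a in(("cas",CAS,CAS[3]),("con",CON,CON[3]),("pan",PAN,PAN[3])):
        q=ctrl.ik(np.r_[p[:2],.1],tool(a+np.pi/2+s));print(s,nm,None if q is None else np.round(q,1))
R=tool(CAS[3]-np.pi/2)
ctrl.goto([CAS[0],CAS[1],.13],R);st("above")
ctrl.move_l([CAS[0],CAS[1],.037],vel=.1,contact_N=6);st("down")
ctrl.command_gripper(0.);st("grip")
ctrl.move_l([CAS[0],CAS[1],.2],vel=.15);st("lift")
pic("1")
E
```

```text
0 cas [ -39.1   31.1   86.6   -0.    62.3 -113.8]
0 con [ -5.5  29.5  89.9  -0.   60.6 -98.7]
0 pan [ 30.   32.1  84.4  -0.   63.4 -43.1]
-3.141592653589793 cas [-39.1  31.1  86.6  -0.   62.3  66.2]
-3.141592653589793 con [-5.5 29.5 89.9 -0.  60.6 81.3]
-3.141592653589793 pan [ 30.   32.1  84.4  -0.   63.4 136.9]
above t 1.5 p [ 0.4982 -0.3291  0.1301] F [-0.1 -0.2  0.2] w 91.0 g 0.0
down t 2.58 p [ 0.4989 -0.3287  0.0376] F [ 0.5  0.8 -0. ] w 91.2 g 0.0
grip t 3.95 p [ 0.4985 -0.3284  0.037 ] F [ 0.  -0.1  0.1] w 0.5 g 0.0
lift t 5.18 p [ 0.4981 -0.3281  0.1991] F [-0.2 -0.5  0.2] w 0.2 g 0.0
```

```bash
python3 - <<'E'
import cv2,numpy as np
t=cv2.imread("pics/top1.png");s=cv2.imread("pics/side1.png")
R=lambda im,x,y,w,h,k:cv2.resize(im[y:y+h,x:x+w],None,fx=k,fy=k,interpolation=cv2.INTER_CUBIC)
cv2.imwrite("pics/m3.png",np.hstack([R(t,360,150,80,100,4),R(s,290,190,100,100,4)]))
E
```

```text
(no output)
```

View pics/m3.png

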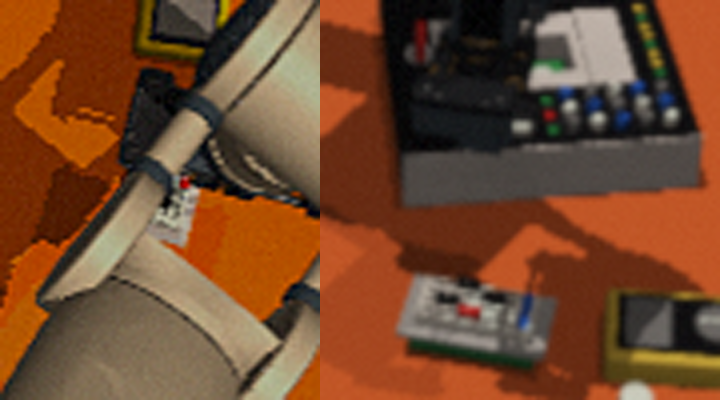

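```bash
python3 - <<'E'
from h import *
for n in("side","top"):print(n,proj(n,[[.4981,-.3281,.1991],[.4981,-.3281,.28],[.4985,-.3284,.037],[.4985,-.3284,.045]]).round(1))
R=np.array(ctrl.current_eef_rot());print(R.round(3),tool(CAS[3]-np.pi/2).round(3),np.round(ctrl.current_q(),2))
s=cv2.imread("pics/side1.png");cv2.imwrite("pics/m4.png",cv2.resize(s[140:300,250:410],None,fx=3.7,fy=3.7,interpolation=cv2.INTER_CUBIC))
E
```

```text
side [[329.5 233.7]
 [330.  215. ]
 [328.7 267.5]
 [328.7 265.9]]
top [[410.2 189. ]
 [415.2 187. ]
 [401.7 192.4]
 [402.1 192.2]]
[[ 0.965 -0.263 -0.001]
 [-0.263 -0.965  0.001]
 [-0.001 -0.001 -1.   ]] [[ 0.965 -0.263  0.   ]
 [-0.263 -0.965  0.   ]
 [ 0.     0.    -1.   ]] [-39.11  25.1   79.87   0.    75.12  66.17]
```

View pics/m4.png

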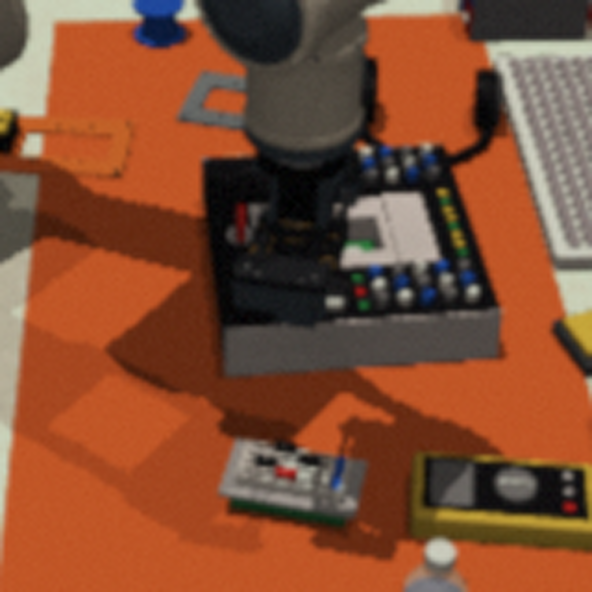

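```bash
python3 - <<'E'
from h import *
s1=cv2.imread("pics/side1.png")
ctrl.command_gripper(1.);st()
s2=pic("2")["side"]
p=np.array(ctrl.current_tool_pos());R=np.array(ctrl.current_eef_rot())
def draw(im,w):
    x0,y0,k=285,180,5
    o=np.clip(cv2.resize(im[y0:y0+95,x0:x0+79],None,fx=k,fy=k,interpolation=cv2.INTER_CUBIC).astype(float)*2.2,0,255).astype(np.uint8)
    L=[(a,b,c) for a in(-.038,.038) for b in(-.089,.089) for c in(-.079,-.079)]+[(a,b*w,c) for a in(-.016,.016) for b in(-1,1) for c in(0,-.04)]
    for i,(u,v) in enumerate(proj("side",np.array(L)@R.T+p)):
        cv2.circle(o,(int((u-x0+.5)*k),int((v-y0+.5)*k)),3,(255,0,255) if i<8 else (255,255,0),1)
    return o
cv2.imwrite("pics/m5.png",np.hstack([draw(s1,0.005),draw(s2,.0455)]))
E
```

```text
t 6.67 p [ 0.4985 -0.3284  0.2   ] F [ 0.1 -0.2  0.1] w 90.8 g 0.0
```

View pics/m5.png

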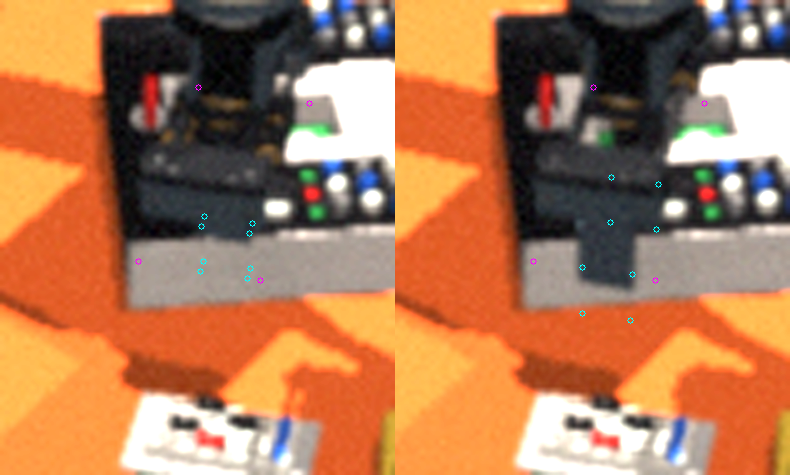

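The fingertips show about 6.6 px higher in the side view than the reported TCP implies, so the tip seems to be roughly 30 mm higher than reported, which would explain why the grasp closed on air. I'll touch bare bench with the shut fingers to measure the offset.

```bash
python3 - <<'E'
from h import *
ctrl.command_gripper(0.)
X=[.36,-.26]
ctrl.move_l(X+[.12],vel=.25)
ctrl.move_l(X+[.03],vel=.12,contact_N=5);st("a")
try:c=ctrl.move_l(X+[-.05],vel=.02,contact_N=4)
except ctrl.MotionError as e:print(e);c=ctrl.move_l(X+[-.001],vel=.02,contact_N=4)
st(f"contact {c}")
s=pic("3")
p=np.array(ctrl.current_tool_pos())
for n in s:print(n,proj(n,[p,[p[0],p[1],0]]).round(1))
a=lambda im,x,y:cv2.resize(im[y:y+60,x:x+50],None,fx=7.5,fy=7.5,interpolation=cv2.INTER_CUBIC)
u,v=proj("side",[p])[0].astype(int);u2,v2=proj("top",[p])[0].astype(int)
print(u-25,v-40,u2-25,v2-30)
cv2.imwrite("pics/m6.png",np.clip(np.hstack([a(s["side"],u-25,v-40),a(s["top"],u2-25,v2-30)]).astype(float)*1.8,0,255))
E
```

```text
a t 9.88 p [ 0.3604 -0.2603  0.0304] F [ 0.3 -0.5  0.6] w 0.2 g 0.0
contact True t 12.6 p [ 0.3601 -0.2601 -0.0318] F [-1.1  0.3 10.3] w 0.1 g 5.7
top [[381.9 228. ]
 [382.9 228.1]]
side [[290.4 267.9]
 [290.1 262. ]]
265 227 356 198[ WARN:0@11.248] global loadsave.cpp:1063 imwrite_ Unsupported depth image for selected encoder is fallbacked to CV_8U.
```

View pics/m6.png

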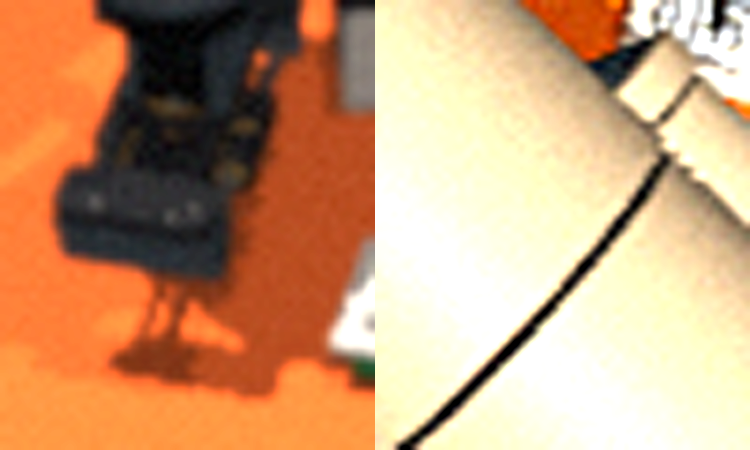

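Contact comes at a reported z of -0.0318 m on the bench (z = 0), so the true tip height is the reported z + 0.0315 m. x and y agree with the images. Now I redo the cassette grasp with this correction.

```bash
cat >> h.py <<'E'
DZ=.0315
def ml(xy,z,vel=.15,ori=None,**k):return ctrl.move_l([xy[0],xy[1],z-DZ],vel=vel,ori=ori,**k)
def cxy(x,y=0):return place(CON,[[x/1000,y/1000,0]])[0][:2]
RC=tool(CON[3]-np.pi/2)
def loop(x0,x1,y,z):
    r=[(x1,y,z),(x1,-y,z),(x0,-y,z),(x0,y,z)];return list(zip(r,r[1:]+r[:1]))
E
python3 - <<'E'
from h import *
ml([.36,-.26],.1);ctrl.command_gripper(1.)
R=tool(CAS[3]-np.pi/2);c=CAS[:2]
ml(c,.12,.2,R);st()
if ml(c,.036,.06,contact_N=5):st("HIT");raise SystemExit
ctrl.command_gripper(0.);st("grip")
if ctrl.current_grip_width()*91<40: raise SystemExit
ml(c,.06,.06);st("lift")
ml(c,.2,.15)
ml(cxy(-15.5),.2,.2,RC)
ml(cxy(-15.5),.12,.15);st("over bay")   # cassette bottom ~ .084
im=pic("4")
# expected held pose: bottom at .084
F=loop(-66,66,36,32)
q0=[*cxy(-15.5),CON[3]]
for z in(.081,.084,.087):
    for i in([1,2],[1,2,0],[0,1,2,3]):
        q,r=edgefit(im,{"side":[F[j] for j in i]},q0,z);print(z,i,q.round(4),r.round(2))
print("want",np.round(q0,4))
u,v=proj("side",[[*cxy(0),.08]])[0].astype(int)
cv2.imwrite("pics/m7.png",cv2.resize(im["side"][v-65:v+55,u-60:u+60],None,fx=5,fy=5,interpolation=cv2.INTER_CUBIC));print(u-60,v-65)
E
```

```text
t 15.83 p [ 0.4975 -0.3277  0.0881] F [ 0.  -0.2  0.1] w 91.0 g 0.0
grip t 18.12 p [ 0.4985 -0.3284  0.0045] F [-0.6 -0.2 -0.4] w 47.5 g 30.0
lift t 18.67 p [ 0.4986 -0.3285  0.0288] F [-0.   0.5 -3.9] w 47.5 g 30.0
over bay t 22.27 p [0.5591 0.0039 0.0891] F [-0.2  0.2 -3.9] w 47.7 g 30.0
0.081 [1, 2] [0.5599 0.0046 0.0558] [-0. -0.]
0.081 [1, 2, 0] [0.5605 0.0047 0.0556] [-0.    0.21  0.22]
0.081 [0, 1, 2, 3] [ 0.5632 -0.0145  0.0543] [-0.13  0.54 -0.13  0.77]
0.084 [1, 2] [0.5597 0.0008 0.0557] [0. 0.]
0.084 [1, 2, 0] [0.5601 0.0008 0.0556] [-0.    0.06  0.06]
0.084 [0, 1, 2, 3] [ 0.5628 -0.0184  0.0546] [-0.23  0.53 -0.22  0.76]
0.087 [1, 2] [ 0.5594 -0.003   0.0557] [-0. -0.]
0.087 [1, 2, 0] [ 0.5598 -0.003   0.0556] [-0.    0.03  0.04]
0.087 [0, 1, 2, 3] [ 0.5622 -0.0222  0.055 ] [-0.24  0.52 -0.23  0.74]
want [0.5586 0.0041 0.056 ]
281 134
```

Held yaw and x match the target to about 1 mm. I'll lower the cassette with a contact guard.

```bash
python3 - <<'E'
from h import *
c=cxy(-16.2)
ml(c,.105,.1)
k=ml(c,.0675,.025,contact_N=5);st(f"contact {k}")
print("true tip",ctrl.current_tool_pos()[2]+DZ,"torque",np.round(ctrl.current_wrist_torque(),2))
E
```

```text
contact True t 23.94 p [0.5579 0.0041 0.0384] F [-0.9 -0.1  6.5] w 48.1 g 30.0
true tip 0.0699225360338122 torque [ 0.    0.07 -0.14]
```

Contact came exactly at the seated height (true tip 0.070 m) with almost no side force. I'll release, retreat and check, moving on towards the panel.

```bash
python3 - <<'E'
from h import *
ctrl.command_gripper(.7);st("rel")
c=cxy(-16.2)
ml(c,.2,.2)
ml([PAN[0]+.0,.30],.22,.25,tool(PAN[3]-np.pi/2));st()
im=pic("5")
F=loop(-66,66,36,32)
for n in("top","side"):
    q,r=edgefit(im,{n:F},[*cxy(-15.5),CON[3]],.034);print(n,((np.array(q[:2])-cxy(-15.5))*1000).round(1),q[2],r.round(2))
a=lambda im,x,y,w,h:cv2.resize(im[y:y+h,x:x+w],None,fx=5,fy=5,interpolation=cv2.INTER_CUBIC)
cv2.imwrite("pics/m8.png",np.hstack([a(im["top"],275,130,75,85),a(im["side"],305,165,80,85)]))
E
```

```text
rel t 24.4 p [0.5571 0.0042 0.0377] F [ 0.1  0.1 -0.1] w 63.6 g 0.0
 t 26.56 p [0.4969 0.2992 0.1881] F [-0.9  0.1  0.4] w 63.8 g 0.0
top [  5.5 -25.8] -0.1941403151790616 [0.01 0.12 0.01 0.12]
side [-20.3  16.7] 0.05499028127464581 [-0.87  0.62 -0.71  1.01]
```

View pics/m8.png

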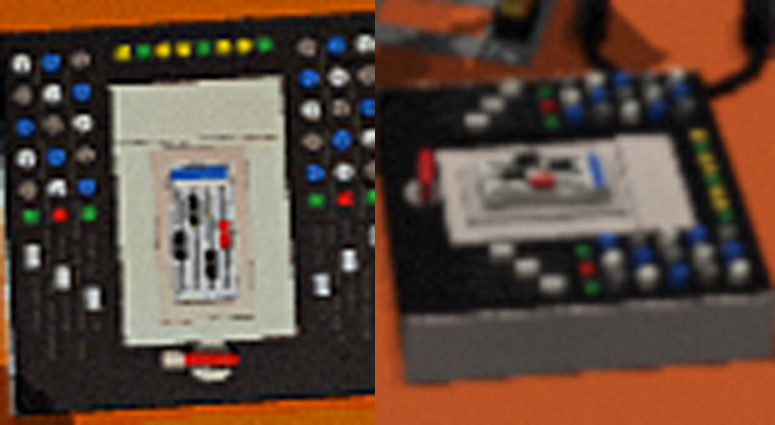

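The cassette is seated flat in the well with the blue strip (top crop ~(200,172)) at the far end. Next is the panel, gripped across its meter housing.

```bash
cat > pan.py <<'E'
from h import *
def meas(im,z,q0):
    A=loop(-95,95,60,0)   # bottom/top edges averaged: use z mid-plate
    A=[tuple((x,y,2) for x,y,_ in s) for s in A]
    for dz in(-.004,0,.004):
        for i in([2],[1,2],[0,1,2]):
            if len(i)<2:continue
            q,r=edgefit(im,{"side":[A[j] for j in i]},q0,z+dz);print(dz,i,((q[:2]-np.array(q0[:2]))*1000).round(1),q[2].round(4),r.round(2))
E
python3 - <<'E'
from pan import *
g=place(PAN,[[.068,0,0]])[0][:2];R=tool(PAN[3]-np.pi/2)
ctrl.command_gripper(.88)
ml(g,.12,.2,R)
if ml(g,.014,.07,contact_N=5):st("HIT");raise SystemExit
ctrl.command_gripper(0.);st("grip")
if ctrl.current_grip_width()*91<50: raise SystemExit
ml(g,.03,.04);st("lift")
ml(g,.2,.15)
ml(cxy(68),.2,.2,RC)
ml(cxy(68),.122,.12);st("hover")   # panel bottom ~ .108
print("torque",np.round(ctrl.current_wrist_torque(),2))
im=pic("6");q0=[*cxy(0),CON[3]];print("want",q0)
meas(im,.108,q0)
a=lambda im,x,y,w,h:cv2.resize(im[y:y+h,x:x+w],None,fx=6,fy=6,interpolation=cv2.INTER_CUBIC)
A=[s[0] for s in loop(-95,95,60,4)]
o=a(im["side"],295,140,110,90)
for u,v in proj("side",place(np.array([*q0[:2],.108,q0[2]]),np.array(A)/1000)):cv2.circle(o,(int((u-295+.5)*6),int((v-140+.5)*6)),4,(255,0,255),1)
cv2.imwrite("pics/m9.png",o)
E
```

```text
grip t 30.03 p [ 0.562   0.3362 -0.0174] F [ 0.3 -1.8  3.6] w 57.9 g 30.0
lift t 30.58 p [ 0.562   0.3364 -0.0013] F [-0.2  0.4 -2.8] w 57.3 g 30.0
hover t 34.5 p [0.6425 0.0089 0.0912] F [ 0.2 -0.6 -1.2] w 57.9 g 30.0
torque [-0.02 -0.03  0.05]
want [np.float64(0.5741), np.float64(0.005), np.float64(0.056)]
-0.004 [1, 2] [-0.6 31.8] 0.0566 [ 0. -0.]
-0.004 [0, 1, 2] [ 3.  31.9] 0.0567 [ 1.65 -0.    0.85]
0 [1, 2] [-0.8 26.8] 0.0565 [0. 0.]
0 [0, 1, 2] [ 2.7 26.9] 0.0568 [ 1.6  -0.    0.84]
0.004 [1, 2] [-1.1 21.7] 0.0565 [ 0. -0.]
0.004 [0, 1, 2] [ 2.2 21.7] 0.0567 [ 1.46 -0.    0.81]
```

View pics/m9.png

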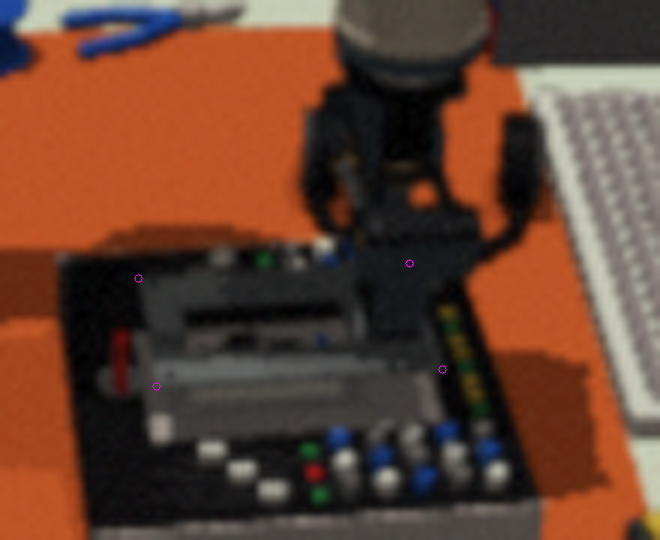

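The panel hovers flat. Its left corners sit at ~(140,280) and ~(157,387), on the predicted pixels, and the x offset relative to the cassette is under 1 mm. I'll lower it with a guard.

```bash
python3 - <<'E'
from h import *
c=cxy(67.8)
k=ml(c,.0775,.025,contact_N=5);st(f"contact {k}")
print("true tip",ctrl.current_tool_pos()[2]+DZ,"torque",np.round(ctrl.current_wrist_torque(),2))
E
```

```text
contact True t 36.12 p [0.6418 0.0088 0.0486] F [-1.6  0.3  7.1] w 57.4 g 30.0
true tip 0.08008436557144394 torque [ 0.12  0.13 -0.02]
```

Seated at the expected height (0.0801). I'll release, retreat, check the panel numerically since my picture views are used up, and go above the catch.

```bash
python3 - <<'E'
from h import *
ctrl.command_gripper(.79);st("rel")
ml(cxy(67.8),.2,.2)
g=cxy(-114)
ctrl.command_gripper(.4)
ml([.42,-.2],.2,.25,tool(CON[3]-.08));st("aside")
im=pic("7")
A=loop(-95,95,60,4);q0=[*cxy(0),CON[3]];w=loop(-70,39,26.5,4)
for nm,S in(("outer",A),("window",w)):
  for n in("top","side"):
    q,r=edgefit(im,{n:S},q0,.066,half=1.6);print(nm,n,((q[:2]-np.array(q0[:2]))*1000).round(1),(q[2]-q0[2]).round(4),r.round(2))
# catch angle from red wing in top view
t=im["top"].astype(int);u,v=proj("top",[[*g,.1]])[0].round().astype(int)
c=t[v-8:v+9,u-10:u+11];m=(c[:,:,2]>120)&(c[:,:,1]<70)&(c[:,:,0]<70);yy,xx=np.nonzero(m)
print(len(xx),"centroid",xx.mean()+u-10,yy.mean()+v-8,"exp",proj("top",[[*g,.1]])[0])
d=np.linalg.svd(np.c_[xx-xx.mean(),yy-yy.mean()],full_matrices=False)[2][0];print("wing dir from image left (cw+), deg",np.degrees(np.arctan(-d[1]/-d[0]*1)).round(1))
E
```

```text
rel t 36.55 p [0.641  0.0089 0.0477] F [0.4 0.  0.6] w 71.9 g 0.0
aside t 39.92 p [ 0.4202 -0.1998  0.1685] F [-0.1 -0.5 -0.9] w 36.3 g 0.0
outer top [-0.8 -0.4] -0.0 [1.21 1.13 0.98 1.12]
outer side [-1.7  1.1] 0.0002 [1.39 0.2  0.82 0.24]
window top [-0.3 -1.3] -0.0001 [-0.8  -0.75 -0.75 -0.75]
window side [ 6.3 15.8] -0.0013 [ 0.93 -0.74  0.76 -1.23]
22 centroid 317.0 201.5 exp [316.60858882 201.29489247]
wing dir from image left (cw+), deg 0.0
```

The panel is within about 1 mm of its seat, with symmetric edge residuals, and the catch sits where expected at about 0.06 rad. Turning it now.

```bash
python3 - <<'E'
from h import *
g=cxy(-114)
ml(g,.2,.25,tool(CON[3]-.06));st()
if ml(g,.083,.08,contact_N=5):st("HIT");raise SystemExit
ctrl.command_gripper(0.);st("grip")
for a in np.linspace(.06,1.44,8)[1:]:
    ctrl.goto([*g,.083-DZ],tool(CON[3]-a))
    f=np.linalg.norm(ctrl.current_contact_force());tq=ctrl.current_wrist_torque()
    print(round(a,2),round(f,1),np.round(tq,2))
    if f>25: break
st("turned")
ctrl.command_gripper(.4)
ml(g,.2,.2)
ml([.38,-.25],.25,.25);st("clear")
im=pic("8")
t=im["top"].astype(int);u,v=proj("top",[[*g,.1]])[0].round().astype(int)
c=t[v-8:v+9,u-10:u+11];m=(c[:,:,2]>120)&(c[:,:,1]<70)&(c[:,:,0]<70);yy,xx=np.nonzero(m)
d=np.linalg.svd(np.c_[xx-xx.mean(),yy-yy.mean()],full_matrices=False)[2][0];print(len(xx),"wing dir (u,v)",d)
q0=[*cxy(0),CON[3]]
for n in("top","side"):
    q,r=edgefit(im,{n:loop(-95,95,60,4)},q0,.066,half=1.6);print(n,((q[:2]-np.array(q0[:2]))*1000).round(1),(q[2]-q0[2]).round(4),r.round(2))
E
```

```text
t 40.98 p [ 0.4601 -0.002   0.1684] F [ 0.4 -0.6  0.7] w 36.4 g 0.0
grip t 43.11 p [ 0.4608 -0.0014  0.0516] F [ 2.6  1.5 -1.3] w 9.8 g 30.0
0.26 5.7 [ 0.29 -0.95 -0.05]
0.45 7.1 [ 0.13 -1.21 -0.02]
0.65 9.1 [-0.1  -1.34 -0.01]
0.85 10.7 [-0.48 -1.52 -0.03]
1.05 12.7 [-0.83 -1.62  0.01]
1.24 15.1 [-1.34 -1.66  0.  ]
1.44 17.5 [-1.96 -1.66 -0.03]
turned t 45.33 p [ 0.4623 -0.0025  0.0517] F [  9.6 -10.8  -9.9] w 9.8 g 30.0
clear t 47.87 p [ 0.38  -0.249  0.218] F [-0.4 -0.   0.4] w 36.3 g 0.0
25 wing dir (u,v) [0.14807574 0.98897602]
top [-1.  -0.4] -0.0 [1.22 1.13 0.98 1.12]
side [-2.1  1. ] 0.0002 [1.39 0.15 0.82 0.17]
```

```bash
python3 -c "
from bench import ctrl
print(ctrl.sign_off(),ctrl.current_t())"
```

```text
the job is handed in; nothing more can be done
the job is handed in; nothing more can be done
```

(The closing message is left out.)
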